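# Stroke test of a curved touch panel

## Robot

A 6-joint arm with a two-finger parallel gripper is mounted at the origin on the work surface. World frame = base frame: x ahead of the robot, y to its left, z up, the work surface at z = 0. Lengths are in m, angles in rad, forces in N, time in s.
With the tool pointing down it reaches from about 0.35 to 0.975 m from the base axis. Payload 4.9 kg.
Tool frame: the origin (TCP) lies at the very end of the fingers, on their centre line; the grasp point (between the pads) lies 19 mm behind it; z points along the fingers, y is the direction in which the jaws open and shut (so a half turn about z gives the same grasp; the last joint's range is limited). The gripper opens to 85 mm and grips with 20 to 120 N. Pads are 22 mm wide; open, the fingers measure 114 mm over their backs; the gripper's body (76 mm by 85 mm) begins 54 mm behind the grasp point. The pads swing forward as they close: fully open they stand 13 mm farther back than shut.
Start: joints at [1.205, 0.053, 1.613, -0, 1.476, -0.119], TCP at [0.153, 0.606, 0.231] pointing down, gripper open.
Joint ranges: [-3.01, 3.01], [-1.01, 2.22], [0.06, 2.58], [-1.02, 4.17], [0.09, 2.62], [-3.14, 3.14]. Speed limits (rad/s): [2.57, 2.57, 3.14, 3.14, 3.14, 3.14].

## Interface

Orientations are given as a unit quaternion [w, x, y, z].
In Python, from plant import state, eyes, job_done gives the robot as it stands.
- The arm moves only by the tool apply_moves, never from a script. Its argument "commands" is a list of rows, each an object with "linear": the shift along the tool's x, y, z in m, a list of three; "delta_rot": the turn, a rotation vector about the tool's x, y, z in degrees, a list of three; "fingers": the closure in counts, from 0 (fully open) to 255 (shut). In form: [{"linear": [x, y, z], "delta_rot": [wx, wy, wz], "fingers": fingers}, ...]. A call has exactly 8 rows; each row is the pose to reach, as a shift and turn from the pose commanded when the call began, along the tool's axes at that moment; what a row does not reach only later rows make up. A row lasts 1/10 s, in which the tool goes at most 50 mm and 8.59 degrees, less where a joint would pass 70% of its speed; a pose out of reach is approached as far as the arm can. A call with a gripper value outside its range is refused whole. The fingers move at their own pace and stop on an object; the grip force is fixed at half the most. Time passes only in rows, so rows that repeat a pose let the fingers close, or fill a call up. It gives the time, the measured TCP pose, the force and the opening at its end, in the units of the state.
- state(): the state, without advancing time (a new reading comes with each control period).
- eyes.grab_frame(name): name is "scene" or "side" or "wrist"; returns the picture (400x640x3 uint8, red, green, blue); there is no depth.
- eyes.camera_params(name): a dict with "fx", "fy", "cx", "cy" (pixels), "position" and "rotation" of the camera in the world; the wrist camera has in their place "T_tool_cam" (4x4, takes a point from camera to tool coordinates, whose origin is the TCP and whose axes are the flange's). Camera axes: x right, y down, z forward; pixel columns grow to the right and rows downward; lengths in m; the calibration is good to about 2 mm. A picture is of the moment at which its call begins: read the wrist's pose just before it. camera_params takes no time and is no camera call.
- job_done(): hands the job in, once; it reports no verdict.
The state is a dict: "time": time; "joint_pos": joint angles; "joint_vel": joint speeds; "joint_efforts": joint torques, N m; "tool_pos": TCP position; "tool_rot": TCP orientation; "contact_force": force on the tool from outside, world axes, zero at the start; "ft_torque": the same for the moment, N m; "gripper_width": opening from 0.0 (shut) to 1.0 (fully open).
Only numpy, scipy, OpenCV 4.12 (cv2) and the standard library are available. Lean on these libraries where they do the work, as an engineer would, in place of code of your own. Each camera call takes 0.05 s, during which the arm holds its last target.

## Task

Test the touch panel: with the fingertips stroke lightly along its curved row of five copper plates, starting on the end plate beside the green marker and touching every plate in turn up to the end plate beside the red marker. Press so gently that the sprung panel sinks a little but never reaches its stop, and finish with the fingertips still resting lightly on that last plate: the program ends while holding this touch. Grasp and lift nothing, and leave the markers and everything else on the bench where they are.

Things in the scene. Friction and masses are not known exactly. Their poses are not given: they have to be found in the camera images.
- fixture: Test nest: black base plate, 170 mm (its x) by 320 mm (its y), 12 mm thick, fixed to the bench; it stands at a different place and yaw each time. Origin: centre of its underside, on the bench. It carries the sprung grey panel, an arc of five copper plates of centre-line radius 200 mm, bulging to the base's +x; the plates run from plate_a at the base's -y end to plate_e at its +y end, 222 mm along the arc.
- panel (a joint): Sinking of the sprung panel in m: 0 at rest, positive downward, hard stop at 0.014. All five plates sink together and stay level. Spring 500 N/m (2.5 N sinks it 5 mm), it springs back when released. It tests one touch spot at a time, narrower than an end plate: use the fingers closed, as one tip.
- plate_a: End plate at the base's -y end: flat copper touch plate, 46 mm along the arc, 36 mm across it, 6 mm thick, part of the sprung panel. Origin: centre of its top face, 56 mm above the bench when nothing presses it; its y axis runs along the arc (towards plate_e), its x axis across it (outward), z up. All five tops are flush, with 4 mm gaps between plates.
- plate_b: Second plate from the -y end: flat copper touch plate, 38 mm along the arc, 36 mm across it, 6 mm thick, part of the sprung panel. Origin: centre of its top face, 56 mm above the bench when nothing presses it; its y axis runs along the arc (towards plate_e), its x axis across it (outward), z up. All five tops are flush, with 4 mm gaps between plates.
- plate_c: Middle plate: flat copper touch plate, 38 mm along the arc, 36 mm across it, 6 mm thick, part of the sprung panel. Origin: centre of its top face, 56 mm above the bench when nothing presses it; its y axis runs along the arc (towards plate_e), its x axis across it (outward), z up. All five tops are flush, with 4 mm gaps between plates.
- plate_d: Fourth plate from the -y end: flat copper touch plate, 38 mm along the arc, 36 mm across it, 6 mm thick, part of the sprung panel. Origin: centre of its top face, 56 mm above the bench when nothing presses it; its y axis runs along the arc (towards plate_e), its x axis across it (outward), z up. All five tops are flush, with 4 mm gaps between plates.
- plate_e: End plate at the base's +y end: flat copper touch plate, 46 mm along the arc, 36 mm across it, 6 mm thick, part of the sprung panel. Origin: centre of its top face, 56 mm above the bench when nothing presses it; its y axis runs along the arc (towards plate_e), its x axis across it (outward), z up. All five tops are flush, with 4 mm gaps between plates.
- go_marker: Green marker puck, 26 mm in diameter, 22 mm tall, loose on the nest's base just beyond the end plate where the stroke starts; which end varies. Its top lies 34 mm above the bench, lower than the plates. Origin: centre of its underside.
- stop_marker: Red marker puck, as the green one, just beyond the end plate where the stroke finishes. Origin: centre of its underside.
- gauge: Small brass gauge pin, foot 24 mm in diameter, 28 mm tall, standing loose on the nest's base outside the arc; not to be moved. Origin: centre of its underside.
- driver: Screwdriver, 160 mm long, lying on the bench to the robot's right; not to be moved.
- flux_jar: Closed jar, 52 mm in diameter, 60 mm tall, on the bench to the robot's left; not to be moved. Origin: centre of its underside.
- lens: Black camera lens standing on the bench beyond the nest, 42 mm in diameter, 47 mm tall; not to be moved. Origin: centre of its underside.
- connector: White connector with a steel nose, 59 by 24 by 12 mm, lying on the bench beyond the nest; not to be moved.
- spare_block: Aluminium block, 50 by 30 by 35 mm, on the bench to the robot's left; not to be moved. Origin: centre of its underside.

How it is judged:
On the way, in this order (a step that is already met when the one before it is completed fails the run):
1. the fingers touch the first plate, beside the green marker, (not yet the middle one) (((y of go_marker in the frame of fixture above 0 m and contact force between the fingers and plate_e above 0.25 N and contact force between the fingers and plate_c below 0.05 N) or (y of go_marker in the frame of fixture below 0 m and contact force between the fingers and plate_a above 0.25 N and contact force between the fingers and plate_c below 0.05 N))), for 0.05 s.
2. the fingers touch the second plate (having left the one before) (((y of go_marker in the frame of fixture above 0 m and contact force between the fingers and plate_d above 0.25 N and contact force between the fingers and plate_e below 0.05 N) or (y of go_marker in the frame of fixture below 0 m and contact force between the fingers and plate_b above 0.25 N and contact force between the fingers and plate_a below 0.05 N))), for 0.05 s.
3. the fingers touch the third, middle plate (having left the one before) (((y of go_marker in the frame of fixture above 0 m and contact force between the fingers and plate_c above 0.25 N and contact force between the fingers and plate_d below 0.05 N) or (y of go_marker in the frame of fixture below 0 m and contact force between the fingers and plate_c above 0.25 N and contact force between the fingers and plate_b below 0.05 N))), for 0.05 s.
4. the fingers touch the fourth plate (having left the one before) (((y of go_marker in the frame of fixture above 0 m and contact force between the fingers and plate_b above 0.25 N and contact force between the fingers and plate_c below 0.05 N) or (y of go_marker in the frame of fixture below 0 m and contact force between the fingers and plate_d above 0.25 N and contact force between the fingers and plate_c below 0.05 N))), for 0.05 s.
5. the fingers touch the last plate, beside the red marker, (having left the one before) (((y of go_marker in the frame of fixture above 0 m and contact force between the fingers and plate_a above 0.25 N and contact force between the fingers and plate_b below 0.05 N) or (y of go_marker in the frame of fixture below 0 m and contact force between the fingers and plate_e above 0.25 N and contact force between the fingers and plate_d below 0.05 N))), for 0.05 s.
At the end, for the whole second after the job is handed in: The fingers still rest on the end plate beside the red marker (at least 0.25 N) and no longer touch the middle plate, the panel is sunk between 0.5 and 12.5 mm, and both markers and all loose things are within 20 mm of where they began (((y of go_marker in the frame of fixture above 0 m and contact force between the fingers and plate_a above 0.25 N and contact force between the fingers and plate_c below 0.05 N) or (y of go_marker in the frame of fixture below 0 m and contact force between the fingers and plate_e above 0.25 N and contact force between the fingers and plate_c below 0.05 N)) and value of joint panel between 0.0005 and 0.0125 m and distance of each of go_marker, stop_marker, gauge, driver, flux_jar, lens, connector, spare_block from where it was at the start of the episode below 0.02 m); the arm keeps its last pose, push and grip.
It fails at once if the panel is pressed down to its stop (more than 12.5 mm) (value of joint panel above 0.0125 m).
It fails at once if the panel is lifted out of its nest (more than 4 mm up) (value of joint panel below -0.004 m).
It fails at once if a marker is moved or lifted by more than 20 mm (distance of any of go_marker, stop_marker from where it was at the start of the episode above 0.02 m).
It fails at once if another loose thing is moved or lifted by more than 20 mm (distance of any of gauge, driver, flux_jar, lens, connector, spare_block from where it was at the start of the episode above 0.02 m).
It also fails if it takes over 40 s, if anything falls off the work surface, if the arm or the gripper's body presses on something with over 40 N, if the wrist force passes 120 N, or if a joint passes its speed limit or range.

## Working session

There is one attempt and no reset: what is moved stays moved. The work goes in short steps, Python scripts to look and compute and a tool call to move; the robot and the scene stay as the last step left them, time stands still between calls to the robot, and variables do not carry over. Pictures are saved under pics/ and viewed, and the job is handed in when it is done.

Besides the shell and the picture viewer there is one more tool, called after "Request:" in YAML: its name, and indented under it one key for each argument. apply_moves: Moves the arm, as the interface text tells. Its arguments: {"type":"object","properties":{"commands":{"type":"array","items":{"type":"object","properties":{"linear":{"type":"array","items":{"type":"number"}},"delta_rot":{"type":"array","items":{"type":"number"}},"fingers":{"type":"number"}}}}},"required":["commands"]}

```bash
mkdir -p pics; ls
python3 - <<'E'
from plant import state, eyes
import cv2
s=state(); print(s)
for n in ["scene","side","wrist"]:
    f=eyes.grab_frame(n); cv2.imwrite(f"pics/{n}0.png",f[:,:,::-1]); print(n,eyes.camera_params(n))
E
```

```text
pics
{'time': 0.0, 'joint_pos': array([ 1.20501931e+00,  5.33682909e-02,  1.61432344e+00,  2.28813577e-05,
        1.47599499e+00, -1.18987143e-01]), 'joint_vel': array([-9.82655612e-04,  1.09311449e-03,  1.72044081e-03, -7.00973568e-05,
       -9.81563056e-05,  7.37381906e-04]), 'joint_efforts': array([-4.30780165e-04, -3.93665814e+01, -3.70183575e+01, -2.80497972e-05,
        6.93685783e-03, -1.04534612e-05]), 'tool_pos': array([0.15244005, 0.60547118, 0.23003835]), 'tool_rot': array([-2.62359269e-04,  1.23083054e-01,  9.92395821e-01, -1.01369211e-03]), 'contact_force': array([0.73689111, 0.05427308, 0.19518928]), 'ft_torque': array([ 0.05411071,  0.0058082 , -0.00447674]), 'gripper_width': 1.0006007539169286}
scene {'fx': 381.0024133156931, 'fy': 381.0024133156931, 'cx': 322.10821982151776, 'cy': 203.27998837272588, 'position': array([1.18590571, 0.06704249, 1.08641302]), 'rotation': array([-0.17602935,  0.64943551,  0.71551355, -0.18784981])}
side {'fx': 394.3880293929953, 'fy': 394.3880293929953, 'cx': 320.149692455418, 'cy': 200.18489769228142, 'position': array([ 0.20473927, -0.692276  ,  0.63806204]), 'rotation': array([-0.44574688,  0.86034699, -0.21975784,  0.11322221])}
wrist {'fx': 349.255388319482, 'fy': 349.255388319482, 'cx': 315.03949477190895, 'cy': 197.77004497745938, 'T_tool_cam': array([[-1.23521893e-03, -9.65713917e-01, -2.59605673e-01,
         6.37586302e-02],
       [ 9.99999162e-01, -1.29328418e-03,  5.28672364e-05,
         1.01693980e-03],
       [-3.86798534e-04, -2.59605390e-01,  9.65714705e-01,
        -1.42099882e-01],
       [ 0.00000000e+00,  0.00000000e+00,  0.00000000e+00,
         1.00000000e+00]])}
```

View pics/scene0.png

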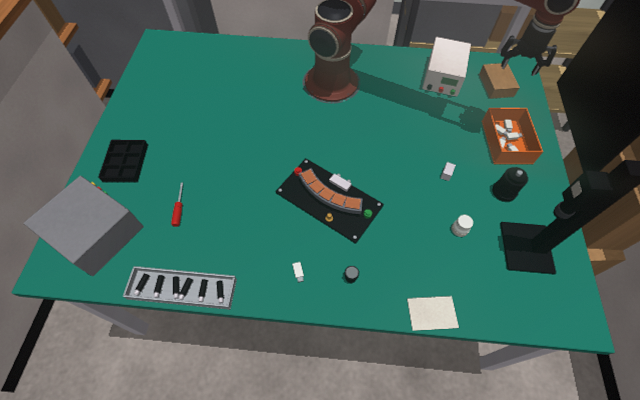

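View pics/side0.png

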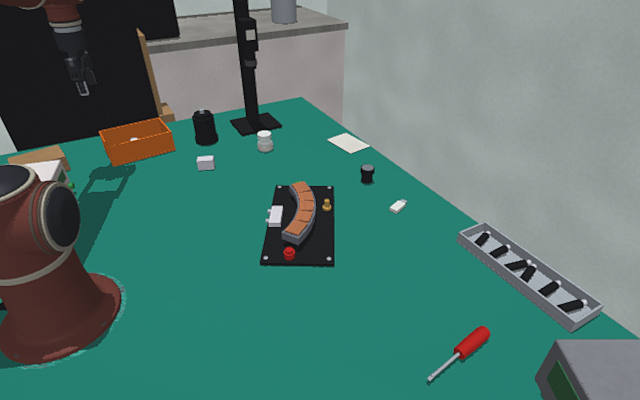

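View pics/wrist0.png

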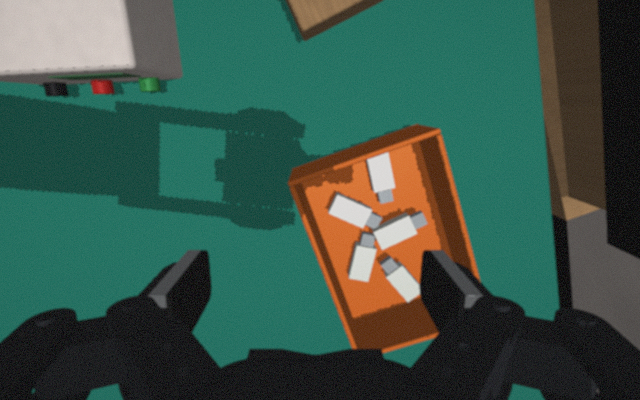

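```bash
cat > h.py <<'E'
import numpy as np, cv2
from scipy.spatial.transform import Rotation as R
from plant import state, eyes
def q2R(q): return R.from_quat([q[1],q[2],q[3],q[0]]).as_matrix()
def cam(n,s=None):
    p=eyes.camera_params(n)
    if 'position' in p: return p,q2R(p['rotation']),np.array(p['position'])
    s=s or state(); T=np.array(p['T_tool_cam']); Rt=q2R(s['tool_rot'])
    return p,Rt@T[:3,:3],Rt@T[:3,3]+s['tool_pos']
def back(c,uv,z):
    p,Rc,t=c; uv=np.atleast_2d(uv).astype(float)
    d=np.c_[(uv[:,0]-p['cx'])/p['fx'],(uv[:,1]-p['cy'])/p['fy'],np.ones(len(uv))]@Rc.T
    return t+d*((z-t[2])/d[:,2])[:,None]
def proj(c,X):
    p,Rc,t=c; Y=(np.atleast_2d(X)-t)@Rc
    return np.c_[Y[:,0]/Y[:,2]*p['fx']+p['cx'],Y[:,1]/Y[:,2]*p['fy']+p['cy']]
def blobs(f,lo,hi,amin):
    m=cv2.inRange(cv2.cvtColor(f,cv2.COLOR_RGB2HSV),np.array(lo),np.array(hi))
    n,_,st,ce=cv2.connectedComponentsWithStats(m,connectivity=4)
    return [(ce[i].round(1),st[i][4]) for i in range(1,n) if st[i][4]>=amin]
E
python3 - <<'E'
from h import *
for n,(x0,x1,y0,y1) in {'scene':(260,400,145,250),'side':(250,350,170,280)}.items():
    f=cv2.imread(f'pics/{n}0.png')[:,:,::-1].copy()
    c=cam(n)
    crop=f[y0:y1,x0:x1]; k=5
    cv2.imwrite(f'pics/{n}_crop.png',cv2.resize(crop,None,fx=k,fy=k,interpolation=cv2.INTER_CUBIC)[:,:,::-1])
    for nm,lo,hi,z in [('cop',(5,100,120),(14,190,255),.056),('red',(0,200,90),(4,255,255),.034),('grn',(50,150,60),(75,255,255),.034)]:
        for ce,a in blobs(crop.copy(),lo,hi,15):
            ce=ce+[x0,y0]; print(n,nm,ce,a,back(c,ce,z).round(4))
E
```

```text
scene cop [329.  191.5] 626 [[0.5518 0.037  0.056 ]]
scene red [297.5 169.6] 22 [[ 0.4629 -0.0761  0.034 ]]
scene grn [367.4 213.3] 58 [[0.6063 0.1633 0.034 ]]
side cop [301.7 208.3] 727 [[0.5419 0.0226 0.056 ]]
side red [289.  251.4] 67 [[ 0.4572 -0.0826  0.034 ]]
```

```bash
ls pics
```

```text
scene0.png
scene_crop.png
side0.png
side_crop.png
wrist0.png
```

Request:
apply_moves:
  commands:
    - {"linear":[-0.035,-0.03,-0.002],"delta_rot":[0,0,0],"fingers":0}
    - {"linear":[-0.07,-0.06,-0.004],"delta_rot":[0,0,0],"fingers":255}
    - {"linear":[-0.105,-0.09,-0.006],"delta_rot":[0,0,0],"fingers":255}
    - {"linear":[-0.14,-0.12,-0.008],"delta_rot":[0,0,0],"fingers":255}
    - {"linear":[-0.175,-0.15,-0.01],"delta_rot":[0,0,0],"fingers":255}
    - {"linear":[-0.21,-0.18,-0.012],"delta_rot":[0,0,0],"fingers":255}
    - {"linear":[-0.245,-0.21,-0.014],"delta_rot":[0,0,0],"fingers":255}
    - {"linear":[-0.28,-0.24,-0.016],"delta_rot":[0,0,0],"fingers":255}

```text
time: 0.95
tool_pos: [0.3661, 0.3032, 0.2472]
tool_rot: [0.0, 0.123, 0.992, 0.0]
contact_force: [1.9, 0.2, 0.4]
gripper_width: 0.002
```

Request:
apply_moves:
  commands:
    - {"linear":[-0.035,-0.03,-0.002],"delta_rot":[0,0,0],"fingers":255}
    - {"linear":[-0.07,-0.06,-0.004],"delta_rot":[0,0,0],"fingers":255}
    - {"linear":[-0.105,-0.09,-0.006],"delta_rot":[0,0,0],"fingers":255}
    - {"linear":[-0.14,-0.12,-0.008],"delta_rot":[0,0,0],"fingers":255}
    - {"linear":[-0.175,-0.15,-0.01],"delta_rot":[0,0,0],"fingers":255}
    - {"linear":[-0.21,-0.18,-0.01],"delta_rot":[0,0,0],"fingers":255}
    - {"linear":[-0.233,-0.21,-0.01],"delta_rot":[0,0,0],"fingers":255}
    - {"linear":[-0.233,-0.21,-0.01],"delta_rot":[0,0,0],"fingers":255}

```text
time: 1.75
tool_pos: [0.5413, 0.0407, 0.2566]
tool_rot: [-0.0, 0.126, 0.992, -0.001]
contact_force: [0.3, 0.3, -0.4]
gripper_width: -0.003
```

Run:
```python
from h import *
s=state(); print(s)
f=eyes.grab_frame('wrist'); cv2.imwrite('pics/w1.png',f[:,:,::-1])
import pickle; pickle.dump(s,open('s1.pkl','wb'))
```

```text
{'time': 1.75, 'joint_pos': array([-6.15015891e-02, -1.57792816e-01,  1.77346052e+00, -1.25794387e-03,
        1.52679074e+00, -1.38007813e+00]), 'joint_vel': array([ 0.0644214 , -0.02971949,  0.02838703,  0.04353393,  0.0205257 ,
        0.03956112]), 'joint_efforts': array([ -1.58862848, -30.08744717, -37.96086431,  -0.2611466 ,
        -0.13499298,  -0.23559342]), 'tool_pos': array([0.54126965, 0.04065765, 0.25664141]), 'tool_rot': array([-3.91423442e-04,  1.25748135e-01,  9.92061906e-01, -6.54989136e-04]), 'contact_force': array([ 0.29323375,  0.31885074, -0.4261113 ]), 'ft_torque': array([-0.00543537,  0.01002726, -0.00074022]), 'gripper_width': -0.003175598501018751}
```

View pics/w1.png

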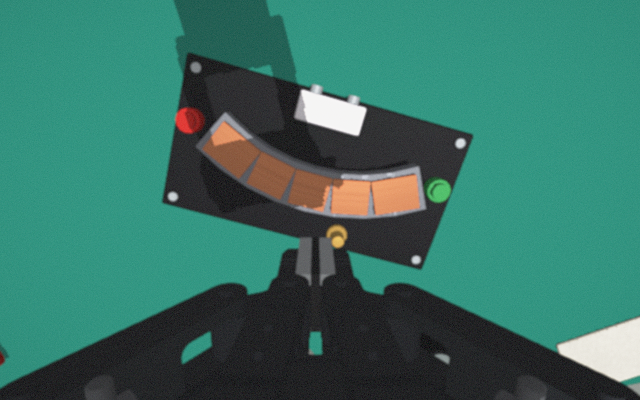

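```bash
cat > fit.py <<'E'
from h import *
from scipy.optimize import least_squares
s=state(); f=eyes.grab_frame('wrist'); cv2.imwrite('pics/w2.png',f[:,:,::-1]); c=cam('wrist',s)
print(s['tool_pos'],s['joint_vel'].round(4))
hsv=cv2.cvtColor(f,cv2.COLOR_RGB2HSV)
m=cv2.inRange(hsv,np.array((5,80,70)),np.array((16,200,255)))
m[:, :]=m; m[225:]=0; m[:105]=0
m=cv2.morphologyEx(m,cv2.MORPH_CLOSE,np.ones((7,7),np.uint8))
n,l,st,ce=cv2.connectedComponentsWithStats(m); i=1+np.argmax(st[1:,4]); m=(l==i).astype(np.uint8)
print('area',st[i])
W=back(c,np.argwhere(m)[:,::-1],.056)[:,:2]
ct=max(cv2.findContours(m,cv2.RETR_EXTERNAL,cv2.CHAIN_APPROX_NONE)[0],key=cv2.contourArea)[:,0]
B=back(c,ct,.056)[:,:2]
def res(p,B=B):
    d=B-p[:2]; r=np.hypot(*d.T); a=(np.arctan2(d[:,1],d[:,0])-p[2]+np.pi)%(2*np.pi)-np.pi
    x=abs(r-.2)-.018; y=abs(a)*.2-.111
    return np.where((x>0)&(y>0),np.hypot(x,y),np.maximum(x,y))
# yaw guess: base +y along red->green
y0=np.arctan2(.24,.146)-np.pi/2
mid=W.mean(0)
p0=np.r_[mid-.19*np.array([np.cos(y0),np.sin(y0)]),y0]
o=least_squares(res,p0,loss='soft_l1',f_scale=.002); p=o.x
print('centre',p[:2],'yaw',p[2],np.degrees(p[2]),'rms mm',1e3*np.sqrt((res(p)**2).mean()))
for nm,lo,hi in [('red',(0,180,90),(4,255,255)),('grn',(50,150,60),(75,255,255))]:
    for ce,a in blobs(f,lo,hi,100): 
        X=back(c,ce,.034); d=X[0,:2]-p[:2]; Rb=np.array([[np.cos(p[2]),np.sin(p[2])],[-np.sin(p[2]),np.cos(p[2])]]); print(nm,ce,a,X,'base-frame',Rb@d)
v=f[:,:,::-1].copy()
w=np.array([46,38,38,38,46])/1e3; cs=np.array([-88,-42,0,42,88])/1e3
print('plate d..:')
for nm,cc,ww in zip('abcde',cs,w):
    pts=[]
    for r,a in [(.182,-1),(.218,-1),(.218,1),(.182,1)]:
        t=p[2]+(cc+a*ww/2)/.2; pts.append([p[0]+r*np.cos(t),p[1]+r*np.sin(t),.056])
    cv2.polylines(v,[proj(c,np.array(pts)).round().astype(int)],True,(255,0,0),1)
    t=p[2]+cc/.2; print(nm,(p[:2]+.2*np.array([np.cos(t),np.sin(t)])).round(4))
cor=np.array([back(c,q,.012)[0] for q in [(188,53),(473,134),(421,269),(163,203)]])
print('corner sides',np.linalg.norm(np.roll(cor,-1,0)-cor,axis=1),'base ctr',cor.mean(0))
e=cor[1]-cor[0]; print('base yaw from edge',np.degrees(np.arctan2(e[1],e[0]))-90)
cv2.imwrite('pics/fit.png',cv2.resize(v[40:290,140:500],None,fx=2.2,fy=2.2))
np.save('arc.npy',p)
E
python3 fit.py
```

```text
[0.54050985 0.04258445 0.25664357] [ 0.0495 -0.0252  0.0199  0.0119  0.0064  0.0078]
area [ 201  123  217   94 7652]
centre [0.38671136 0.13078343] yaw -0.5239248714728786 -30.018683917330044 rms mm 1.2985186142786975
red [186.9 121.2] 498 [[ 0.46266986 -0.07145051  0.034     ]] base-frame [ 0.16694368 -0.13710605]
plate d..:
a [ 0.5008 -0.0335]
b [ 0.5352 -0.0032]
c [0.5599 0.0307]
d [0.5769 0.069 ]
e [0.586 0.114]
corner sides [0.31480205 0.16750918 0.31468956 0.16676088] base ctr [0.54730126 0.04065342 0.012     ]
base yaw from edge -29.61555746783162
```

View pics/fit.png

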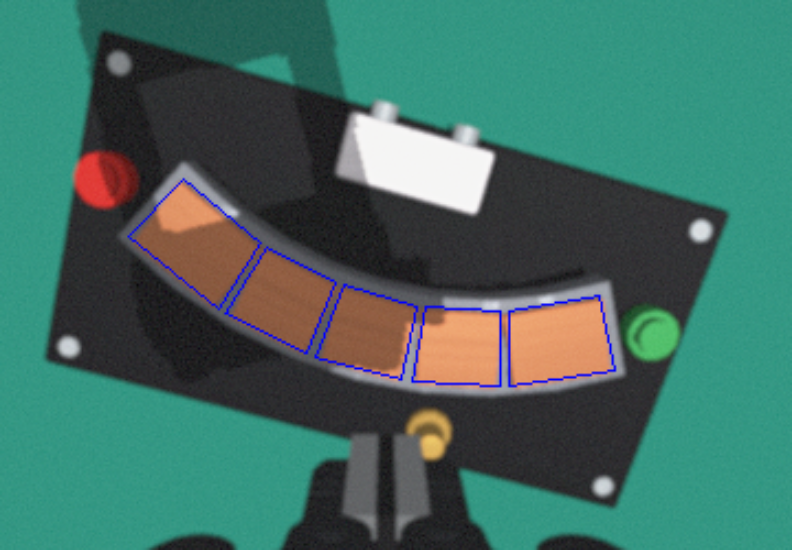

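```bash
cat > d.py <<'E'
from h import *
import sys
p=np.load('arc.npy'); s=state(); Rt=q2R(s['tool_rot']); print(s['tool_pos'].round(4),s['contact_force'].round(2),s['joint_vel'].round(3),'y ang',np.degrees(np.arctan2(Rt[1,1],Rt[0,1])).round(2),'z',Rt[:,2].round(4),s['time'])
z=float(sys.argv[1])
for a in sys.argv[2:]:
    t=p[2]+float(a)/200; X=np.r_[p[:2]+.2*np.array([np.cos(t),np.sin(t)]),z]
    print(a,X.round(4),'tool delta',(Rt.T@(X-s['tool_pos'])).round(4),'tangent',round(np.degrees(t)+90,1))
E
python3 d.py .075 88
```

```text
[0.5401 0.0438 0.2567] [ 0.16  0.05 -0.17] [ 0.034 -0.016  0.011  0.002  0.     0.002] y ang 75.76 z [-1.3e-03  5.0e-04 -1.0e+00] 1.85
88 [0.586 0.114 0.075] tool delta [-0.0275  0.0793  0.1817] tangent 85.2
```

Request:
apply_moves:
  commands:
    - {"linear":[-0.007,0.02,0.03],"delta_rot":[0,0,-3],"fingers":255}
    - {"linear":[-0.014,0.04,0.06],"delta_rot":[0,0,-6],"fingers":255}
    - {"linear":[-0.021,0.06,0.1],"delta_rot":[0,0,-9],"fingers":255}
    - {"linear":[-0.027,0.078,0.135],"delta_rot":[0,0,-9],"fingers":255}
    - {"linear":[-0.027,0.078,0.16],"delta_rot":[0,0,-9],"fingers":255}
    - {"linear":[-0.027,0.078,0.167],"delta_rot":[0,0,-9],"fingers":255}
    - {"linear":[-0.027,0.078,0.167],"delta_rot":[0,0,-9],"fingers":255}
    - {"linear":[-0.027,0.078,0.167],"delta_rot":[0,0,-9],"fingers":255}

```text
time: 2.65
tool_pos: [0.5862, 0.1139, 0.0922]
tool_rot: [0.001, 0.045, 0.999, 0.0]
contact_force: [0.2, -0.0, 0.7]
gripper_width: -0.003
```

```bash
python3 - <<'E'
from h import *
f=eyes.grab_frame('wrist'); cv2.imwrite('pics/w3.png',f[:,:,::-1])
f=eyes.grab_frame('side'); cv2.imwrite('pics/s3.png',cv2.resize(f[120:300,220:380],None,fx=3.3,fy=3.3,interpolation=cv2.INTER_CUBIC)[:,:,::-1])
f=eyes.grab_frame('scene'); cv2.imwrite('pics/c3.png',cv2.resize(f[100:260,250:410],None,fx=3.5,fy=3.5,interpolation=cv2.INTER_CUBIC)[:,:,::-1])
E
python3 d.py .052 88
```

```text
[0.5867 0.1134 0.0927] [-0.03  0.66  0.35] [-0.004  0.004  0.004 -0.001 -0.001 -0.   ] y ang 84.85 z [ 3.8e-03  3.0e-04 -1.0e+00] 2.8
88 [0.586 0.114 0.052] tool delta [0.0009 0.0005 0.0407] tangent 85.2
```

View pics/w3.png

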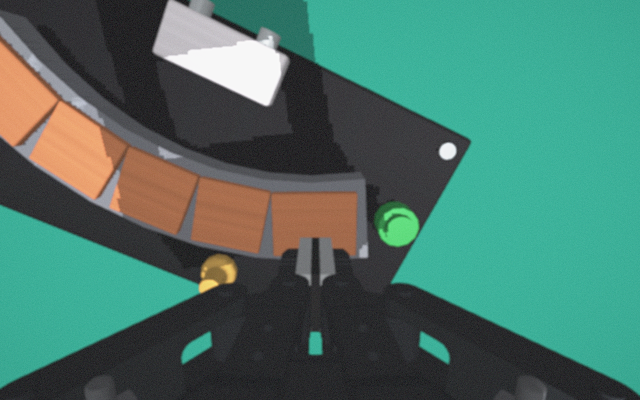

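View pics/s3.png

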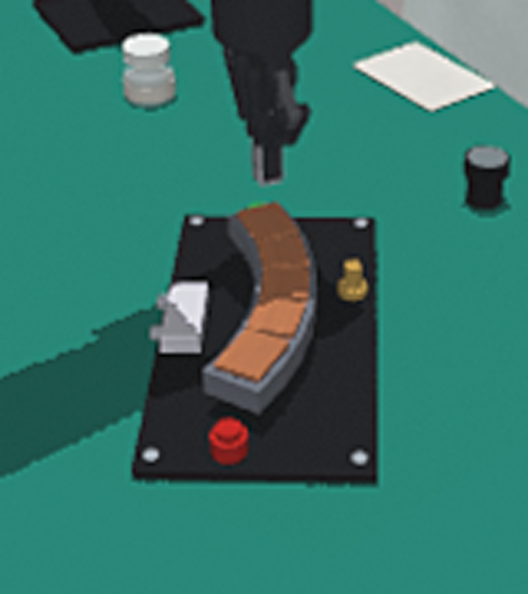

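View pics/c3.png

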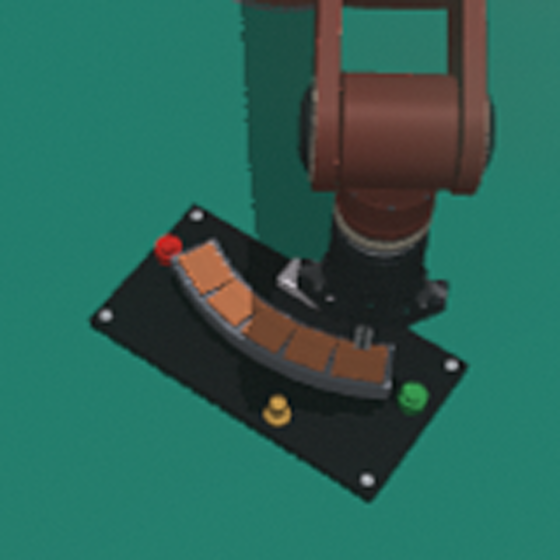

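Request:
apply_moves:
  commands:
    - {"linear":[0,0,0.012],"delta_rot":[0,0,0],"fingers":255}
    - {"linear":[0,0,0.022],"delta_rot":[0,0,0],"fingers":255}
    - {"linear":[0,0,0.029],"delta_rot":[0,0,0],"fingers":255}
    - {"linear":[0,0,0.032],"delta_rot":[0,0,0],"fingers":255}
    - {"linear":[0,0,0.034],"delta_rot":[0,0,0],"fingers":255}
    - {"linear":[0,0,0.036],"delta_rot":[0,0,0],"fingers":255}
    - {"linear":[0,0,0.038],"delta_rot":[0,0,0],"fingers":255}
    - {"linear":[0,0,0.038],"delta_rot":[0,0,0],"fingers":255}

```text
time: 3.6
tool_pos: [0.5856, 0.1134, 0.0525]
tool_rot: [0.0, 0.045, 0.999, 0.0]
contact_force: [-1.3, -0.2, 1.7]
gripper_width: -0.001
```

```bash
python3 d.py .051 88
```

```text
[0.5856 0.1134 0.0525] [-1.26 -0.17  1.74] [ 0.    -0.004 -0.003 -0.001  0.008  0.001] y ang 84.86 z [ 2.e-04 -0.e+00 -1.e+00] 3.6
88 [0.586 0.114 0.051] tool delta [-0.0004  0.0007  0.0015] tangent 85.2
```

```bash
python3 d.py .051 82 76 70 64 58 52 46 42
```

```text
[0.5856 0.1134 0.0525] [-1.26 -0.17  1.74] [ 0.    -0.004 -0.003 -0.001  0.008  0.001] y ang 84.86 z [ 2.e-04 -0.e+00 -1.e+00] 3.6
82 [0.5854 0.108  0.051 ] tool delta [-0.0003 -0.0053  0.0015] tangent 83.5
76 [0.5846 0.1021 0.051 ] tool delta [-0.0001 -0.0113  0.0015] tangent 81.8
70 [0.5837 0.0962 0.051 ] tool delta [ 0.0003 -0.0173  0.0015] tangent 80.0
64 [0.5826 0.0903 0.051 ] tool delta [ 0.0009 -0.0233  0.0015] tangent 78.3
58 [0.5813 0.0844 0.051 ] tool delta [ 0.0017 -0.0292  0.0015] tangent 76.6
52 [0.5798 0.0786 0.051 ] tool delta [ 0.0027 -0.0352  0.0015] tangent 74.9
46 [0.5781 0.0728 0.051 ] tool delta [ 0.0038 -0.0411  0.0015] tangent 73.2
42 [0.5769 0.069  0.051 ] tool delta [ 0.0046 -0.045   0.0015] tangent 72.0
```

Request:
apply_moves:
  commands:
    - {"linear":[0,-0.005,0.001],"delta_rot":[0,0,1.5],"fingers":255}
    - {"linear":[0,-0.011,0.001],"delta_rot":[0,0,3],"fingers":255}
    - {"linear":[0.0003,-0.017,0.001],"delta_rot":[0,0,5],"fingers":255}
    - {"linear":[0.001,-0.023,0.001],"delta_rot":[0,0,6.5],"fingers":255}
    - {"linear":[0.0017,-0.029,0.001],"delta_rot":[0,0,8],"fingers":255}
    - {"linear":[0.0027,-0.035,0.001],"delta_rot":[0,0,10],"fingers":255}
    - {"linear":[0.0038,-0.041,0.001],"delta_rot":[0,0,11.5],"fingers":255}
    - {"linear":[0.0046,-0.045,0.001],"delta_rot":[0,0,13],"fingers":255}

```text
time: 4.4
tool_pos: [0.5767, 0.0684, 0.0514]
tool_rot: [0.0, 0.159, 0.987, 0.0]
contact_force: [0.6, 1.7, 2.2]
gripper_width: -0.002
```

```bash
python3 d.py .052 36 30 24 18 12 6 0 0
```

```text
[0.5767 0.0684 0.0514] [0.63 1.69 2.22] [-0.064 -0.034  0.037  0.002 -0.007  0.194] y ang 71.71 z [ 2.e-04  1.e-04 -1.e+00] 4.4
36 [0.575  0.0633 0.052 ] tool delta [ 0.0001 -0.0054 -0.0006] tangent 70.3
30 [0.5729 0.0577 0.052 ] tool delta [ 0.0003 -0.0113 -0.0006] tangent 68.6
24 [0.5706 0.0522 0.052 ] tool delta [ 0.0007 -0.0173 -0.0006] tangent 66.9
18 [0.5682 0.0467 0.052 ] tool delta [ 0.0013 -0.0233 -0.0006] tangent 65.1
12 [0.5656 0.0413 0.052 ] tool delta [ 0.0021 -0.0293 -0.0006] tangent 63.4
6 [0.5628 0.036  0.052 ] tool delta [ 0.003  -0.0352 -0.0006] tangent 61.7
0 [0.5599 0.0307 0.052 ] tool delta [ 0.0042 -0.0411 -0.0006] tangent 60.0
0 [0.5599 0.0307 0.052 ] tool delta [ 0.0042 -0.0411 -0.0006] tangent 60.0
```

Request:
apply_moves:
  commands:
    - {"linear":[0.0001,-0.005,0],"delta_rot":[0,0,1.5],"fingers":255}
    - {"linear":[0.0003,-0.011,0],"delta_rot":[0,0,3],"fingers":255}
    - {"linear":[0.0007,-0.017,0],"delta_rot":[0,0,5],"fingers":255}
    - {"linear":[0.0013,-0.023,0],"delta_rot":[0,0,6.5],"fingers":255}
    - {"linear":[0.0021,-0.029,0],"delta_rot":[0,0,8],"fingers":255}
    - {"linear":[0.003,-0.035,0],"delta_rot":[0,0,10],"fingers":255}
    - {"linear":[0.0042,-0.041,0],"delta_rot":[0,0,12],"fingers":255}
    - {"linear":[0.0042,-0.041,0],"delta_rot":[0,0,12],"fingers":255}

```text
time: 5.2
tool_pos: [0.5595, 0.0302, 0.0512]
tool_rot: [-0.0, 0.261, 0.965, -0.001]
contact_force: [-1.3, -0.9, 2.4]
gripper_width: 0.002
```

```bash
python3 d.py .052 -6 -12 -18 -24 -30 -36 -42
```

```text
[0.5595 0.0302 0.0512] [-1.25 -0.87  2.39] [ 0.007  0.006 -0.005 -0.011  0.004 -0.022] y ang 59.77 z [-8.0e-04 -1.3e-03 -1.0e+00] 5.2
-6 [0.5568 0.0256 0.052 ] tool delta [-0.     -0.0054 -0.0008] tangent 58.3
-12 [0.5536 0.0205 0.052 ] tool delta [ 0.0002 -0.0114 -0.0008] tangent 56.5
-18 [0.5502 0.0156 0.052 ] tool delta [ 0.0007 -0.0174 -0.0008] tangent 54.8
-24 [0.5467 0.0107 0.052 ] tool delta [ 0.0013 -0.0233 -0.0008] tangent 53.1
-30 [0.543 0.006 0.052] tool delta [ 0.0021 -0.0293 -0.0008] tangent 51.4
-36 [0.5392 0.0013 0.052 ] tool delta [ 0.003  -0.0352 -0.0008] tangent 49.7
-42 [ 0.5352 -0.0032  0.052 ] tool delta [ 0.0042 -0.0411 -0.0007] tangent 47.9
```

Request:
apply_moves:
  commands:
    - {"linear":[0.0,-0.005,0],"delta_rot":[0,0,1.5],"fingers":255}
    - {"linear":[0.0002,-0.011,0],"delta_rot":[0,0,3],"fingers":255}
    - {"linear":[0.0007,-0.017,0],"delta_rot":[0,0,5],"fingers":255}
    - {"linear":[0.0013,-0.023,0],"delta_rot":[0,0,6.5],"fingers":255}
    - {"linear":[0.0021,-0.029,0],"delta_rot":[0,0,8],"fingers":255}
    - {"linear":[0.003,-0.035,0],"delta_rot":[0,0,10],"fingers":255}
    - {"linear":[0.0042,-0.041,0],"delta_rot":[0,0,12],"fingers":255}
    - {"linear":[0.0042,-0.041,0],"delta_rot":[0,0,12],"fingers":255}

```text
time: 6.0
tool_pos: [0.535, -0.0029, 0.0511]
tool_rot: [-0.0, 0.36, 0.933, -0.001]
contact_force: [-1.5, -0.8, 3.0]
gripper_width: -0.0
```

```bash
python3 d.py .052 -49 -56 -63 -70 -77 -83 -88
```

```text
[ 0.535  -0.0029  0.0511] [-1.46 -0.83  2.98] [ 0.008  0.008 -0.006 -0.01   0.007 -0.02 ] y ang 47.77 z [-0.0011 -0.0011 -1.    ] 6.0
-49 [ 0.5304 -0.0083  0.052 ] tool delta [-0.0002 -0.0071 -0.0008] tangent 45.9
-56 [ 0.5255 -0.0132  0.052 ] tool delta [ 0.0002 -0.0141 -0.0008] tangent 43.9
-63 [ 0.5204 -0.018   0.052 ] tool delta [ 0.0007 -0.021  -0.0008] tangent 41.9
-70 [ 0.5151 -0.0226  0.052 ] tool delta [ 0.0016 -0.028  -0.0008] tangent 39.9
-77 [ 0.5096 -0.027   0.052 ] tool delta [ 0.0027 -0.0349 -0.0008] tangent 37.9
-83 [ 0.5048 -0.0306  0.052 ] tool delta [ 0.0038 -0.0408 -0.0008] tangent 36.2
-88 [ 0.5008 -0.0335  0.052 ] tool delta [ 0.0048 -0.0457 -0.0008] tangent 34.8
```

Request:
apply_moves:
  commands:
    - {"linear":[0.0,-0.007,0],"delta_rot":[0,0,2],"fingers":255}
    - {"linear":[0.0002,-0.014,0],"delta_rot":[0,0,4],"fingers":255}
    - {"linear":[0.0007,-0.021,0],"delta_rot":[0,0,6],"fingers":255}
    - {"linear":[0.0016,-0.028,0],"delta_rot":[0,0,8],"fingers":255}
    - {"linear":[0.0027,-0.035,0],"delta_rot":[0,0,10],"fingers":255}
    - {"linear":[0.0038,-0.041,0],"delta_rot":[0,0,12],"fingers":255}
    - {"linear":[0.0048,-0.046,0],"delta_rot":[0,0,13],"fingers":255}
    - {"linear":[0.0048,-0.046,0],"delta_rot":[0,0,13],"fingers":255}

```text
time: 6.8
tool_pos: [0.5005, -0.0335, 0.0511]
tool_rot: [-0.0, 0.463, 0.886, -0.001]
contact_force: [-1.3, -2.3, 2.6]
gripper_width: 0.001
```

```bash
python3 - <<'E'
from h import *
f=eyes.grab_frame('wrist'); cv2.imwrite('pics/w4.png',f[:,:,::-1])
f=eyes.grab_frame('side'); cv2.imwrite('pics/s4.png',cv2.resize(f[120:300,220:380],None,fx=3.3,fy=3.3,interpolation=cv2.INTER_CUBIC)[:,:,::-1])
E
python3 d.py .052 -88
```

```text
[ 0.5007 -0.0334  0.051 ] [-1.81 -1.59  2.94] [ 0.005  0.006 -0.005  0.005  0.001 -0.001] y ang 34.87 z [-0.0018 -0.001  -1.    ] 6.9
-88 [ 0.5008 -0.0335  0.052 ] tool delta [-0.0002  0.     -0.001 ] tangent 34.8
```

View pics/w4.png

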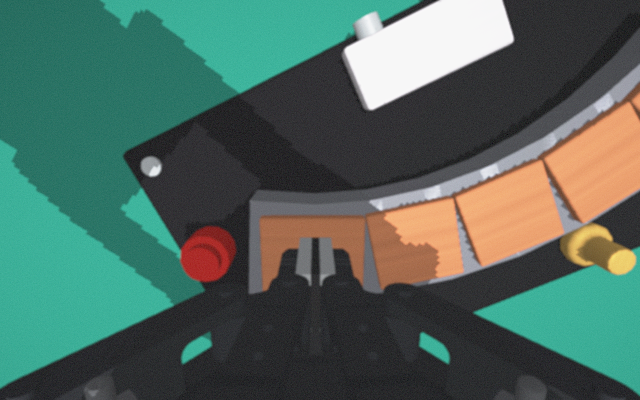

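View pics/s4.png

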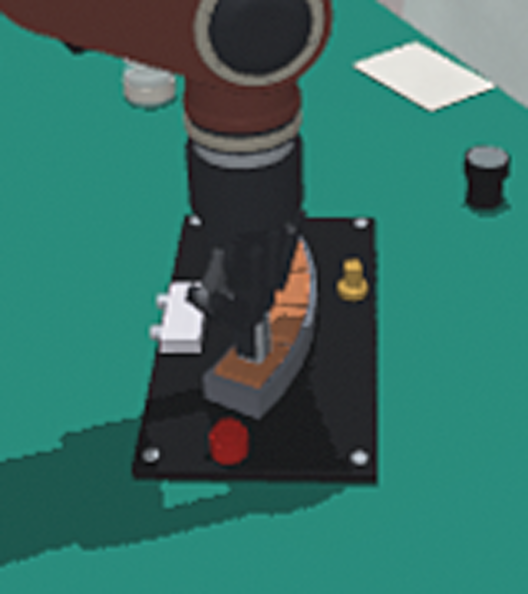

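The fingertips rest on the middle of the end plate next to the red marker. They press about 2.9 N, which sinks the panel about 5 mm. The marker and gauge look undisturbed, so I'm handing the job in.

```bash
python3 -c "
from plant import job_done,state
print(job_done()); s=state(); print(s['time'],s['tool_pos'],s['contact_force'])"
```

```text
the job is handed in; nothing more can be done
None
the job is handed in; nothing more can be done
```

I stroked the closed fingertips along the arc from plate_e, beside the green marker, over d, c and b to plate_a, beside the red marker. I handed the job in at about 6.9 s with the tips still resting on the centre of plate_a.

**Position:** the arc fitted to the wrist image with 1.3 mm rms error. Its yaw of −30.0° agreed with −29.6° from the base edge. The measured tip stayed within about 1 mm of the centre line at each of the five stops.

**Pressure:** at those stops the tip height was 51 to 52.5 mm, so the panel sank about 3.5 to 5 mm. The vertical force was 1.7 to 3.0 N, about what the spring should give. I read these values only at the stops, not between them.

**Last check:** the tip was at z = 0.051 m with about 2.9 N vertical force. The last images show it in the middle of plate_a, clear of plate_b, with the red marker and gauge standing where they were. The green marker was hidden behind the arm in those last images, so I did not re-check it.

**Disagreements:**
- The force sensor also showed sideways readings of 1 to 2.5 N, probably friction plus sensor noise.
- The base edges measured about 2% short (315 mm against 320 mm).

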